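Nest the strainer baskets on the drying hook

TASK

The largest of three wire strainer baskets already hangs on the hook of the drip stand. Hang the other two in front of it in order of size, the middle one first and then the smallest, each by its handle and with its mouth towards the hook's free end, so that each nests inside the mouth of the larger one behind it. Leave all three hanging straight and still, and do not shift the other things on the counter.

Things in the scene. Friction and masses are not known exactly. Their poses are not given: they have to be found in the camera images.
- large: The large strainer basket: rectangular steel wire-mesh tray hung on the prong from the start, 140 mm wide (y), 116 tall (z), 50 deep (x), walls 3, about 300 g. Open mouth at its -x side, mesh bottom at +x. Origin on its underside straight below its eye and centre of mass; tray spans x -28 to +22 mm. A handle of flat strap (16 mm wide along x, 6 thick) rises 86 mm above the tray: two legs with open space between, joined by a roof-shaped peak.
- large_eye (a point): Underside of the large basket's handle peak, 196 mm above its underside, 80 above the tray's top; rests on the prong when hung. Axes as the basket's. Legs: 50 mm over their outer faces (y -25, +25), 38 between. From 15 to 44 mm below the eye they are upright at x = 0: pinch both here from above, fingers closing along y. They slant to x = -20 mm at 72 mm below the eye, then go straight down.
- middle: The middle strainer basket: rectangular steel wire-mesh tray standing on edge on the counter, 100 mm wide (y), 84 tall (z), 50 deep (x), walls 3, about 220 g. Open mouth at its -x side, mesh bottom at +x. Origin on its underside straight below its eye and centre of mass; tray spans x -28 to +22 mm. A handle of flat strap (16 mm wide along x, 6 thick) rises 103 mm above the tray: two legs with open space between, joined by a roof-shaped peak.
- middle_eye (a point): Underside of the middle basket's handle peak, 181 mm above its underside, 97 above the tray's top; rests on the prong when hung. Axes as the basket's. Legs: 50 mm over their outer faces (y -25, +25), 38 between. From 15 to 44 mm below the eye they are upright at x = 0: pinch both here from above, fingers closing along y. They slant to x = -20 mm at 72 mm below the eye, then go straight down.
- small: The small strainer basket: rectangular steel wire-mesh tray standing on edge on the counter, 60 mm wide (y), 52 tall (z), 50 deep (x), walls 3, about 160 g. Open mouth at its -x side, mesh bottom at +x. Origin on its underside straight below its eye and centre of mass; tray spans x -28 to +22 mm. A handle of flat strap (16 mm wide along x, 6 thick) rises 120 mm above the tray: two legs with open space between, joined by a roof-shaped peak.
- small_eye (a point): Underside of the small basket's handle peak, 166 mm above its underside, 114 above the tray's top; rests on the prong when hung. Axes as the basket's. Legs: 50 mm over their outer faces (y -25, +25), 38 between. From 15 to 44 mm below the eye they are upright at x = 0: pinch both here from above, fingers closing along y. They slant to x = -20 mm at 72 mm below the eye, then go straight down.
- stand: Fixed steel drip stand: low drip tray (x -190 to +40, y -85 to +85, 14 mm tall), a post 26 x 34 mm, 252 mm tall, and one hook, a round prong 10 mm thick that runs level along the stand's -x (roughly towards the robot). Origin: underside, below the post's centre. z up.
- prong_root (a point): Top of the prong where it leaves the post, 250 mm above the counter, 13 mm towards -x from the post's centre. Axes as the stand's: the prong runs along -x. Its level part ends 162 mm from here; then it turns up.
- prong_tip (a point): Upturned free end of the prong, 175 mm from the root along -x; its very top is 269 mm above the counter, 19 mm above the level part.
- beaker: Bystander: open clear plastic beaker, 64 mm across, 85 mm tall, standing among the baskets. Origin at its underside.
- jar: Bystander: amber glass jar with a steel cap, 60 mm across, 80 mm tall. Origin at its underside.
- carton: Bystander: cardboard carton with blue strips, 100 x 120 x 70 mm. Origin at its underside.
- tray: Bystander: flat blue plastic tray, 200 x 140 x 25 mm. Origin at its underside.
- bowl: Bystander: steel bowl, 100 mm across, 40 mm tall. Origin at its underside.
- bottle: Bystander: white bottle with a blue cap, 64 mm across, 170 mm tall. Origin at its underside.
- spray: Bystander: white spray bottle with a blue trigger head, 80 mm across, 220 mm tall. Origin at its underside.
- brush: Bystander: cleaning brush lying on the counter. Origin under its middle.
Mind the look-alikes: they are no part of the job. What is shaped like the small but yellow is not meant.

How it is judged:
On the way, in this order (a step that is already met when the one before it is completed fails the run):
1. the middle basket hangs in front of the large one, nested in it (x of large_eye in the frame of prong_root between -0.168 and -0.01 m and y of large_eye in the frame of prong_root between -0.012 and 0.012 m and z of large_eye in the frame of prong_root between -0.006 and 0.01 m and angle between each of large, middle's own z axis and vertical below 0.25 rad and angle between the x axis of each of large, middle and the x axis of stand, either way round below 0.3 rad and x of prong_tip in the frame of large below -0.005 m and x of middle_eye in the frame of prong_root between -0.168 and -0.01 m and y of middle_eye in the frame of prong_root between -0.012 and 0.012 m and z of middle_eye in the frame of prong_root between -0.006 and 0.01 m and x of prong_tip in the frame of middle below -0.005 m and x of middle_eye in the frame of large_eye between -0.044 and -0.01 m), for 0.2 s.
2. the small basket hangs in front, nested in the middle one (all of step 1 and x of small_eye in the frame of prong_root between -0.168 and -0.01 m and y of small_eye in the frame of prong_root between -0.012 and 0.012 m and z of small_eye in the frame of prong_root between -0.006 and 0.01 m and angle between small's own z axis and vertical below 0.25 rad and angle between the x axis of small and the x axis of stand, either way round below 0.3 rad and x of prong_tip in the frame of small below -0.005 m and x of small_eye in the frame of middle_eye between -0.044 and -0.01 m), for 0.2 s.
At the end, for the whole second after the job is handed in: All three hang still: eyes on the level prong (within 12 mm sideways, -6 to +10 mm in height), upright within 0.25 rad, along the prong within 0.3 rad, mouths to its free end; large nearest the post, the middle eye 10-44 mm in front of the large, the small eye 10-44 mm in front of the middle (all of step 2 and linear speed of each of large, middle, small below 0.03 m/s and angular speed of each of large, middle, small below 0.3 rad/s); the robot touches nothing.
It fails at once if one of the other things on the counter (beaker, jar, carton, tray, bowl, bottle, spray, brush) is shifted by more than 40 mm (distance of any of beaker, jar, carton, tray, bowl, bottle, spray, brush from where it was at the start of the episode above 0.04 m).
It also fails if it takes over 66 s, if anything falls off the work surface, if the arm or the gripper's body presses on something with over 40 N, if the wrist force passes 120 N, or if a joint passes its speed limit or range.

ROBOT

A 6-joint arm with a two-finger parallel gripper is mounted at the origin on the work surface. World frame = base frame: x ahead of the robot, y to its left, z up, the work surface at z = 0. Lengths are in m, angles in rad, forces in N, time in s.
With the tool pointing down it reaches from about 0.35 to 0.8 m from the base axis. Payload 7.3 kg.
Tool frame: the origin (TCP) lies midway between the tips of the shut fingers; the grasp point (between the pads) lies 19 mm behind it (bot.hold_point_z is the distance from the TCP to the grasp point, in m); y points along the fingers, x is the direction in which the jaws open and shut, and the axes are right-handed (so a half turn about y gives the same grasp; the last joint's range is limited). The gripper opens to 85 mm and grips with 20 to 120 N. Pads are 22 mm wide; open, the fingers measure 114 mm over their backs; the gripper's body (76 mm by 85 mm) begins 54 mm behind the grasp point. The pads swing forward as they close: fully open they stand 13 mm farther back than shut.
Start: joints at [1.129, 0.342, 1.524, -0, 1.275, -0.146], TCP at [0.153, 0.502, 0.231] pointing down, gripper open.
Joint ranges: [-2.53, 2.53], [-0.77, 2.02], [0.04, 2.7], [-1, 4.14], [0.28, 2.66], [-3.11, 3.11]. Speed limits (rad/s): [2.57, 2.57, 3.14, 3.14, 3.14, 3.14].

INTERFACE

Orientations are given as a unit quaternion [x, y, z, w].
In Python, from cell import telemetry, vision, bot gives the robot as it stands.
- The arm moves only by the shell command python3 -m creep 'ROWS' [FORCE]. ROWS is a JSON object of lists of equal length, an entry for each row: "hand": the opening, from 0 (shut) to 1 (fully open); "offset": the shift along the tool's x, y, z in cm, a list of three; "turn": the turn, a rotation vector about the tool's x, y, z in rad, a list of three. In form: {"hand": [hand, ...], "offset": [[tx, ty, tz], ...], "turn": [[rx, ry, rz], ...]}. A call has exactly 8 rows; each row shifts and turns the pose as measured when the row begins, along the tool's axes as they then stand; what a row does not reach is not made up. A row lasts 1/10 s, in which the tool goes at most 50 mm and 8.59 degrees, less where a joint would pass 70% of its speed; a pose out of reach is approached as far as the arm can. A call is refused whole if a number of a shift passes 5 or a number of a turn 0.15, either way. A call with a gripper value outside its range is refused whole. The fingers move at their own pace and stop on an object; FORCE is the grip in N (left out, the last holds). Time passes only in rows, so rows that do not move let the fingers close, or fill a call up. It gives the time, the measured TCP pose, the force and the opening at its end, in the units of the state.
- telemetry.sense(): the state, without advancing time (a new reading comes with each control period).
- vision.snapshot(name): name is "side" or "top" or "wrist"; returns a dict with "img" (480x640x3 uint8, blue, green, red), "K" (3x3 intrinsics, pixels), "R" (3x3) and "t" (3): a world point X has camera coordinates R X + t. Camera axes: x right, y down, z forward; pixel columns grow to the right and rows downward; lengths in m; the calibration is good to about 2 mm. The wrist camera is an equidistant fisheye: a pixel r from the principal point sees the ray r / f radians off the axis. A picture is of the moment at which its call begins. There is no depth.
- bot.close_job(): hands the job in, once; it reports no verdict.
The state is a dict: "clock": time; "joint_pos": joint angles; "joint_vel": joint speeds; "tau": joint torques, N m; "eef_pos": TCP position; "orientation": TCP orientation; "contact_force": force on the tool from outside, world axes, zero at the start; "moment": the same for the moment, N m; "opening": finger opening in m.
Only numpy, scipy, OpenCV 4.12 (cv2) and the standard library are available. Lean on these libraries where they do the work, as an engineer would, in place of code of your own. Each camera call takes 0.05 s, during which the arm holds its last target.

## Working session

There is one attempt and no reset: what is moved stays moved. The work goes in short steps, Python scripts to look and compute and a shell command to move; the robot and the scene stay as the last step left them, time stands still between calls to the robot, and variables do not carry over. Pictures are saved under pics/ and viewed, and the job is handed in when it is done.

```bash
mkdir -p pics; ls; python3 - <<'E'
from cell import telemetry, vision, bot
import cv2
for n in ["side","top","wrist"]:
    s=vision.snapshot(n); cv2.imwrite(f"pics/{n}0.png",s["img"]); print(n,s["K"],s["R"],s["t"])
print(telemetry.sense(),bot.hold_point_z)
E
```

```text
pics
side [[568.90933071   0.         327.72959047]
 [  0.         568.90933071 244.55102267]
 [  0.           0.           1.        ]] [[ 0.79002091 -0.61278912  0.01887977]
 [-0.4247363  -0.56926731 -0.70394162]
 [ 0.4421154   0.54810967 -0.71000687]] [-0.46674535  0.36781294  1.2935332 ]
top [[475.52268415   0.         315.45609524]
 [  0.         475.52268415 234.23337155]
 [  0.           0.           1.        ]] [[ 0.00747722 -0.99975535  0.02081671]
 [-0.98198537 -0.01127173 -0.18862046]
 [ 0.18880895 -0.01903135 -0.98182941]] [-0.01525013  0.59977483  1.39881364]
wrist [[371.64829954   0.         315.58550965]
 [  0.         371.64829954 236.93170277]
 [  0.           0.           1.        ]] [[ 0.29131035  0.95662672 -0.00189603]
 [ 0.91422104 -0.27781237  0.29499181]
 [ 0.28167031 -0.08766756 -0.9554979 ]] [-0.52470803 -0.0388109   0.37953128]
{'clock': 0.15, 'joint_pos': array([ 1.12900844e+00,  3.42596522e-01,  1.52477826e+00,  8.61060451e-07,
        1.27540284e+00, -1.46004880e-01]), 'joint_vel': array([ 0.00162228, -0.00299655, -0.00254662, -0.00115384,  0.0007076 ,
        0.00101763]), 'tau': array([ 1.42388726e-03, -4.33895373e+01, -2.46153796e+01, -6.48032983e-05,
        5.60310233e-03,  1.97620881e-05]), 'eef_pos': array([0.15288641, 0.50194045, 0.23077479]), 'orientation': array([ 0.56841589,  0.42049586, -0.42123484, -0.56802096]), 'contact_force': array([-0.37770081,  0.35935675,  1.1699261 ]), 'moment': array([0.03864316, 0.01375877, 0.01826783]), 'opening': 0.08519415984295976} 0.0187
```

View pics/side0.png

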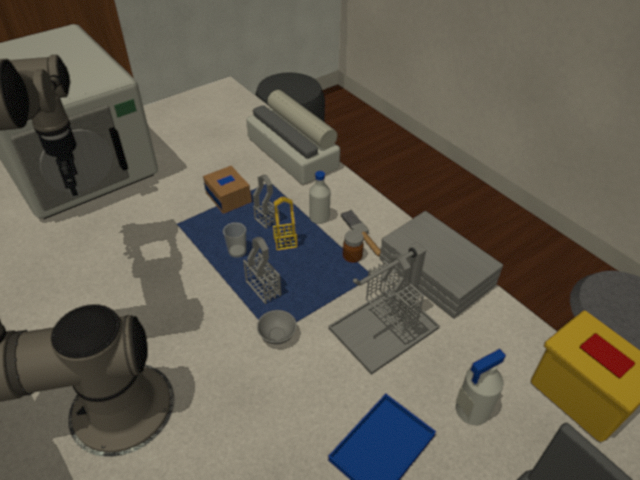

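View pics/top0.png

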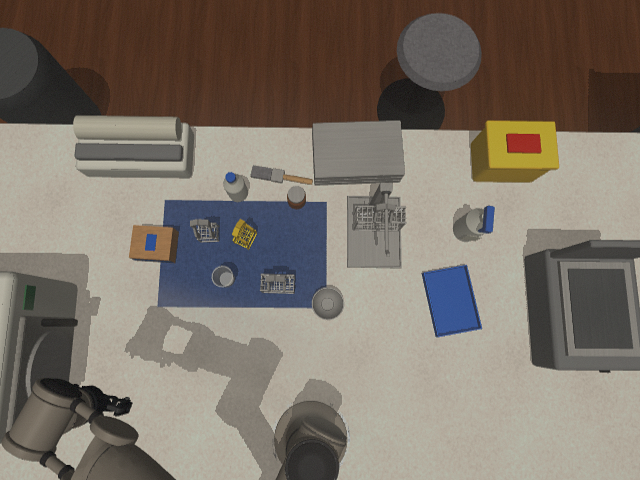

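```bash
python3 - <<'E'
from cell import telemetry
from scipy.spatial.transform import Rotation as R
print(R.from_quat(telemetry.sense()['orientation']).as_matrix().round(3))
E
```

```text
[[ 0.291 -0.001 -0.957]
 [ 0.957 -0.001  0.291]
 [-0.001 -1.     0.   ]]
```

```bash
python3 - <<'E'
import cv2
a=cv2.imread("pics/top0.png")[170:320,120:420]; cv2.imwrite("pics/topc.png",cv2.resize(a,(800,400),interpolation=cv2.INTER_CUBIC))
b=cv2.imread("pics/side0.png")[160:380,190:450]; cv2.imwrite("pics/sidec.png",cv2.resize(b,(709,600),interpolation=cv2.INTER_CUBIC))
E
```

```text
(no output)
```

View pics/topc.png

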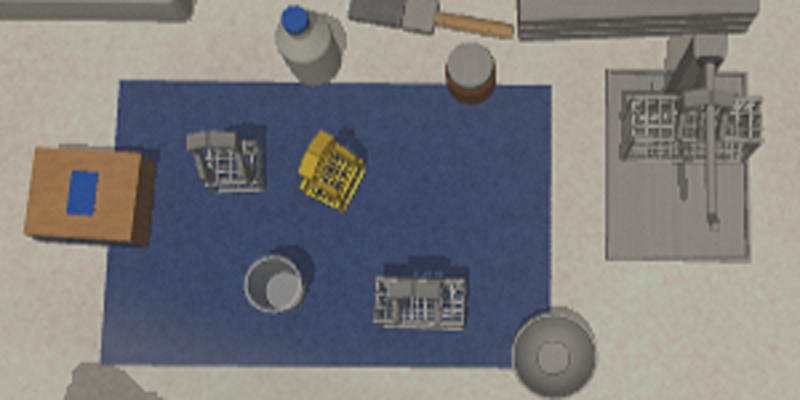

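View pics/sidec.png

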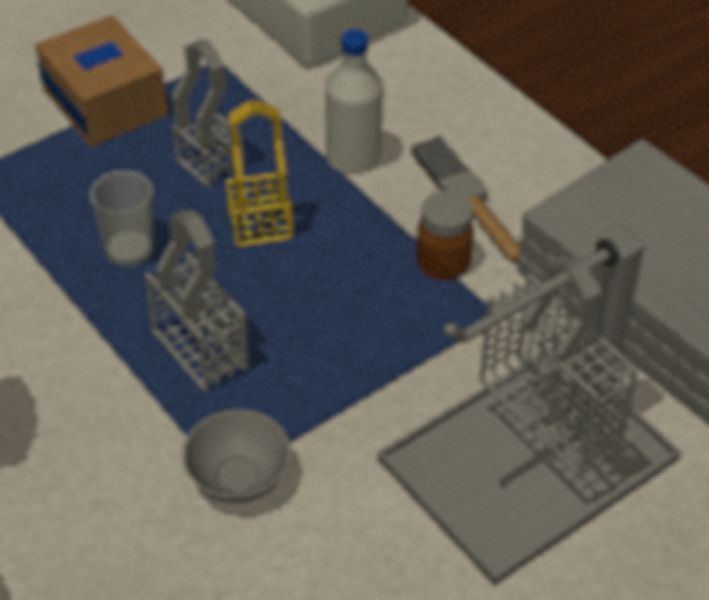

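View pics/wrist0.png

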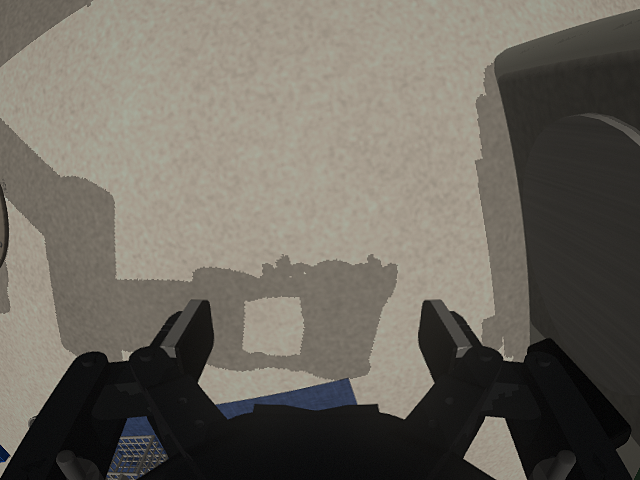

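```bash
python3 - <<'E'
import cv2
import numpy as np
t=cv2.imread("pics/top0.png"); s=cv2.imread("pics/side0.png")
def crop(im,x,y,w,h,k): return cv2.resize(im[y:y+h,x:x+w],None,fx=k,fy=k,interpolation=cv2.INTER_CUBIC)
a=crop(t,180,205,50,45,8);b=crop(t,250,255,50,45,8)
cv2.imwrite("pics/z1.png",np.hstack([a,b]))
a=crop(s,245,165,48,72,8);b=crop(s,235,230,50,72,8)
cv2.imwrite("pics/z2.png",np.hstack([a,b]))
a=crop(t,340,175,72,97,6);b=crop(s,345,235,60,97,6)
cv2.imwrite("pics/z3.png",np.hstack([a,b]))
E
```

```text
(no output)
```

View pics/z1.png

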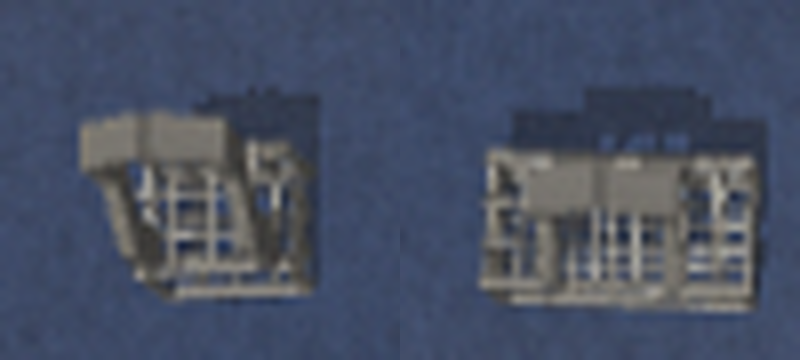

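View pics/z2.png

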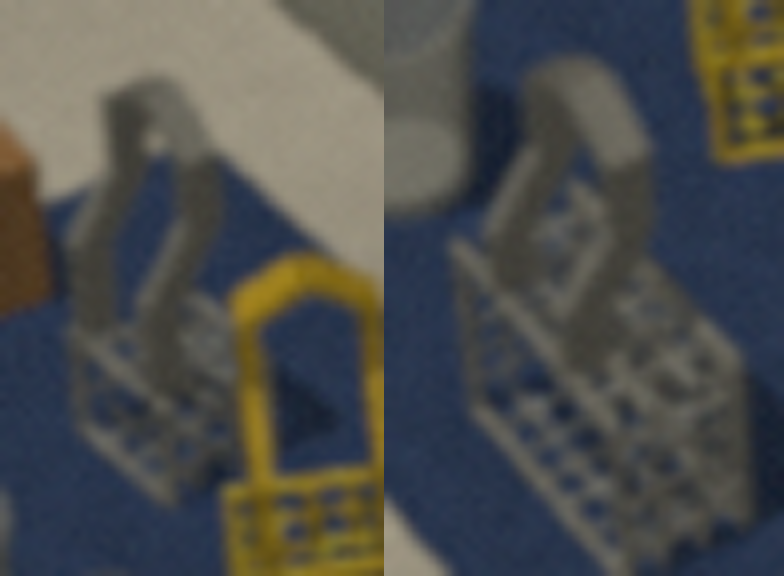

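View pics/z3.png

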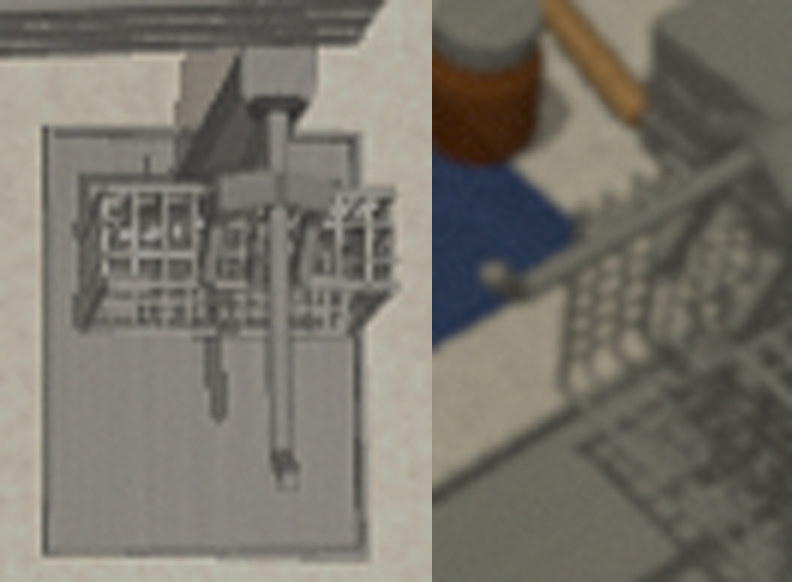

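```bash
cat > h.py <<'E'
import numpy as np,cv2
from cell import telemetry,vision,bot
from scipy.spatial.transform import Rotation as Rot
def ray(s,uv):
    d=np.linalg.inv(s["K"])@np.array([uv[0],uv[1],1.]); return -s["R"].T@s["t"], s["R"].T@d
def onz(s,uv,z):
    c,d=ray(s,uv); return (c+d*(z-c[2])/d[2]).round(4)
def tri(s1,p1,s2,p2):
    c1,d1=ray(s1,p1);c2,d2=ray(s2,p2);d1/=np.linalg.norm(d1);d2/=np.linalg.norm(d2)
    a=np.linalg.lstsq(np.c_[d1,-d2],c2-c1,rcond=None)[0]
    x=c1+d1*a[0];y=c2+d2*a[1]; return ((x+y)/2).round(4),np.linalg.norm(x-y).round(4)
def proj(s,X):
    p=s["K"]@(s["R"]@np.array(X)+s["t"]); return (p[:2]/p[2]).round(1)
def st():
    q=telemetry.sense(); print("t",round(q["clock"],2),"pos",q["eef_pos"].round(4),"open",round(q["opening"],4),"F",q["contact_force"].round(1)); print(Rot.from_quat(q["orientation"]).as_matrix().round(3)); return q
E
python3 - <<'E'
from h import *
t=vision.snapshot("top"); s=vision.snapshot("side")
print("small ridge",onz(t,(197.5,222.3),.174),"L",onz(t,(191,222.5),.16),"R",onz(t,(208,221.5),.16))
print("small tri",tri(t,(197.5,222.3),s,(245+160/8,165+105/8)))
print("mid ridge",onz(t,(275,278),.189))
print("mid tri",tri(t,(275,278),s,(235+(575-384)/8,230+78/8)))
f=lambda x,y:(x/6+340,y/6+175)
print("prong",onz(t,f(278,110),.25),onz(t,f(284,440),.25),"tip",onz(t,f(286,475),.269))
print("tip tri",tri(t,f(286,475),s,(345+(495-432)/6,235+272/6)))
print("traycorners",[onz(t,f(*p),.014) for p in[(43,128),(43,552),(357,135),(362,555)]])
print("large",onz(t,f(277,190),.253), [onz(t,f(*p),.116) for p in[(85,330),(80,180),(345,335),(395,290)]])
for n,z,pts in (("small",.05,[(140,270),(310,290)]),("mid",.084,[(485,290),(755,300),(490,155),(755,155)])):
    o=(180,205) if n=="small" else (200,255)
    print(n,[onz(t,(x/8+o[0],y/8+o[1]),z) for x,y in pts])
E
```

```text
small ridge [0.6078 0.3245 0.174 ] L [0.61   0.3461 0.16  ] R [0.6135 0.2982 0.16  ]
small tri (array([0.6121, 0.3277, 0.1585]), np.float64(0.0022))
mid ridge [0.4518 0.1024 0.189 ]
mid tri (array([0.451 , 0.1033, 0.1842]), np.float64(0.0028))
prong [ 0.6776 -0.1966  0.25  ] [ 0.5271 -0.1961  0.25  ] tip [ 0.5086 -0.1933  0.269 ]
tip tri (array([ 0.5095, -0.1944,  0.2628]), np.float64(0.0001))
traycorners [array([ 0.7332, -0.1112,  0.014 ]), array([ 0.5053, -0.1101,  0.014 ]), array([ 0.7315, -0.2797,  0.014 ]), array([ 0.5054, -0.2764,  0.014 ])]
large [ 0.6397 -0.1948  0.253 ] [array([ 0.6026, -0.1224,  0.116 ]), array([ 0.6785, -0.1205,  0.116 ]), array([ 0.6016, -0.2505,  0.116 ]), array([ 0.6245, -0.2759,  0.116 ])]
small [array([0.5831, 0.3507, 0.05  ]), array([0.5761, 0.2857, 0.05  ])]
mid [array([0.4228, 0.1504, 0.084 ]), array([0.42  , 0.0515, 0.084 ]), array([0.4723, 0.15  , 0.084 ]), array([0.4733, 0.0523, 0.084 ])]
```

```bash
python3 -m creep '{"hand":[1,1,1,1,1,1,1,1],"offset":[[0,-3,0],[0,-3,0],[-4,0,-3],[-4,0,-3],[-4,0,-3],[-4,0,-3],[-4,0,-3],[-4,0,-3]],"turn":[[0,-0.147,0],[0,-0.147,0],[0,0,0],[0,0,0],[0,0,0],[0,0,0],[0,0,0],[0,0,0]]}' 60; python3 -c "
from h import *; st()"
```

```text
clock: 1.05
eef_pos: [0.3348, 0.2646, 0.2924]
orientation: [-0.495, -0.506, 0.506, 0.494]
contact_force: [1.6, -0.2, -0.2]
opening: 0.0851
t 1.05 pos [0.3348 0.2646 0.2924] open 0.0851 F [ 1.6 -0.2 -0.2]
[[-0.023  0.    -1.   ]
 [ 1.    -0.001 -0.023]
 [-0.001 -1.    -0.   ]]
```

```bash
python3 -m creep '{"hand":[1,1,1,1,1,1,1,1],"offset":[[-3.8,0,-2.9],[-3.8,0,-2.9],[-3.8,0,-2.9],[-3.8,0,-2.5],[0,0,0],[0,0,0],[0,0,0],[0,0,0]],"turn":[[0,0.022,0],[0,0,0],[0,0,0],[0,0,0],[0,0,0],[0,0,0],[0,0,0],[0,0,0]]}'; python3 -c "
from h import *; st()
w=vision.snapshot('wrist');cv2.imwrite('pics/w1.png',w['img']);print(w['R'],w['t'])
t=vision.snapshot('top');cv2.imwrite('pics/t1.png',t['img'][150:350,120:440])"
```

```text
clock: 1.85
eef_pos: [0.4528, 0.1022, 0.2923]
orientation: [0.502, 0.498, -0.498, -0.501]
contact_force: [0.0, 0.2, 0.1]
opening: 0.0856
t 1.85 pos [0.4528 0.1022 0.2923] open 0.0856 F [0.  0.2 0.1]
[[ 0.007  0.001 -1.   ]
 [ 1.    -0.001  0.007]
 [-0.001 -1.    -0.001]]
[[ 0.00714537  0.9999736  -0.00132382]
 [ 0.95514701 -0.00643312  0.29606217]
 [ 0.29604584 -0.00337991 -0.95516775]] [-0.10539853 -0.48888082  0.30360924]
```

View pics/w1.png

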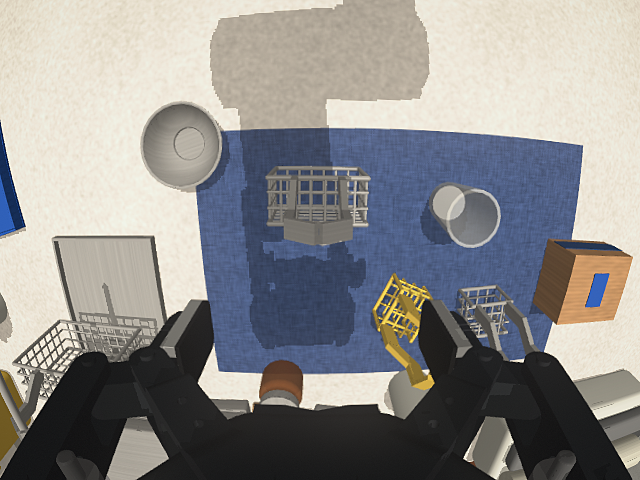

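```bash
cat >> h.py <<'E'
def fray(s,uv):
    K=s["K"];a=(uv[0]-K[0,2])/K[0,0];b=(uv[1]-K[1,2])/K[1,1];r=np.hypot(a,b)
    d=np.array([np.sin(r)*a/r,np.sin(r)*b/r,np.cos(r)]) if r>0 else np.array([0,0,1.])
    return -s["R"].T@s["t"], s["R"].T@d
def fonz(s,uv,z):
    c,d=fray(s,uv); return (c+d*(z-c[2])/d[2]).round(4)
E
python3 -c "
import cv2
a=cv2.imread('pics/w1.png')
cv2.imwrite('pics/w1z.png',cv2.resize(a[155:255,255:385],None,fx=6,fy=6,interpolation=cv2.INTER_CUBIC))
cv2.imwrite('pics/w1s.png',cv2.resize(a[270:370,440:550],None,fx=6,fy=6,interpolation=cv2.INTER_CUBIC))"
```

```text
(no output)
```

View pics/w1z.png

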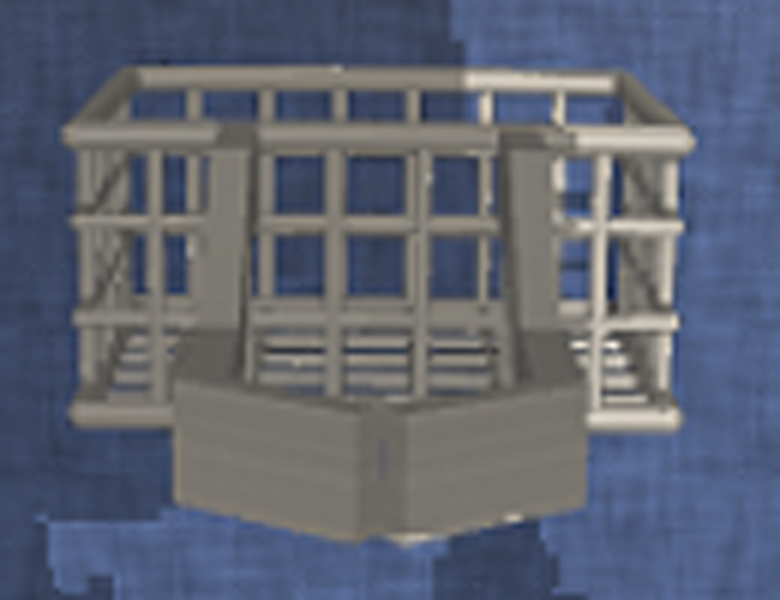

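View pics/w1s.png

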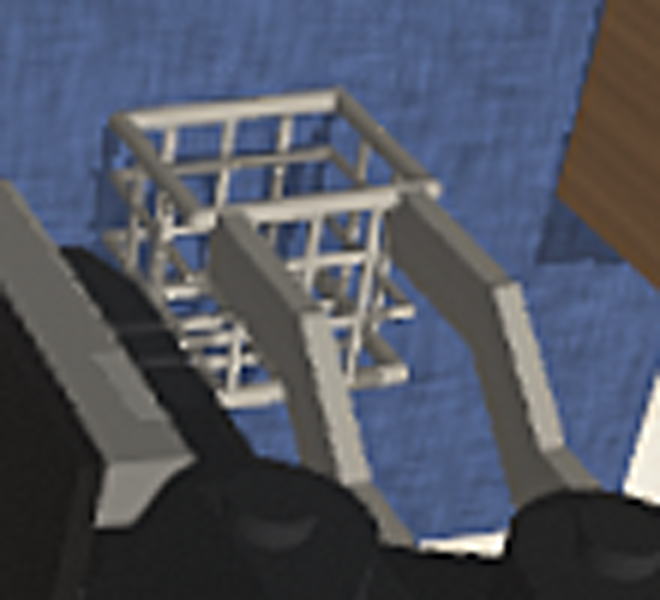

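```bash
python3 - <<'E'
from h import *
w=vision.snapshot("wrist")
f=lambda x,y:(255+x/6,155+y/6)
for p,z in [((382,405),.188),((382,545),.188),((175,378),.172),((175,500),.172),((585,375),.172),((585,508),.172),((65,140),.084),((692,145),.084),((128,78),.084),((622,80),.084)]:
    print(p,z,fonz(w,f(*p),z))
g=lambda x,y:(440+x/6,270+y/6)
for p,z in [((125,117),.052),((340,97),.052),((210,218),.052),((437,190),.052)]: print(p,fonz(w,g(*p),z))
E
```

```text
(382, 405) 0.188 [0.444  0.1047 0.188 ]
(382, 545) 0.188 [0.4609 0.1046 0.188 ]
(175, 378) 0.172 [0.4447 0.0796 0.172 ]
(175, 500) 0.172 [0.4603 0.0791 0.172 ]
(585, 375) 0.172 [0.4446 0.1296 0.172 ]
(585, 508) 0.172 [0.4616 0.1299 0.172 ]
(65, 140) 0.084 [0.4277 0.055  0.084 ]
(692, 145) 0.084 [0.4291 0.1549 0.084 ]
(128, 78) 0.084 [0.418  0.0654 0.084 ]
(622, 80) 0.084 [0.4187 0.1435 0.084 ]
(125, 117) [0.5637 0.2759 0.052 ]
(340, 97) [0.5616 0.3252 0.052 ]
(210, 218) [0.5879 0.2993 0.052 ]
(437, 190) [0.585  0.3545 0.052 ]
```

```bash
python3 -m creep '{"hand":[1,1,1,1,1,1,0,0],"offset":[[0.1,4,0],[0,4,0],[0,4,0],[0,3,0],[0,1.0,0],[0,0,0],[0,0,0],[0,0,0]],"turn":[[0,0,0],[0,0,0],[0,0,0],[0,0,0],[0,0,0],[0,0,0],[0,0,0],[0,0,0]]}' 60; python3 -m creep '{"hand":[0,0,0,0,0,0,0,0],"offset":[[0,0,0],[0,0,0],[0,0,0],[0,0,0],[0,0,0],[0,0,0],[0,0,0],[0,0,0]],"turn":[[0,0,0],[0,0,0],[0,0,0],[0,0,0],[0,0,0],[0,0,0],[0,0,0],[0,0,0]]}';python3 -c "
from h import *; st()
w=vision.snapshot('wrist');cv2.imwrite('pics/w2.png',w['img'])"
```

```text
clock: 2.8
eef_pos: [0.454, 0.1084, 0.1307]
orientation: [0.502, 0.503, -0.498, -0.497]
contact_force: [-0.9, -1.2, 0.7]
opening: 0.0593
clock: 3.6
eef_pos: [0.4548, 0.1086, 0.1328]
orientation: [0.503, 0.504, -0.497, -0.496]
contact_force: [-0.1, -0.0, -2.0]
opening: 0.0495
t 3.6 pos [0.4548 0.1086 0.1328] open 0.0495 F [-0.1 -0.  -2. ]
[[-0.003  0.014 -1.   ]
 [ 1.     0.    -0.003]
 [ 0.    -1.    -0.014]]
```

View pics/w2.png

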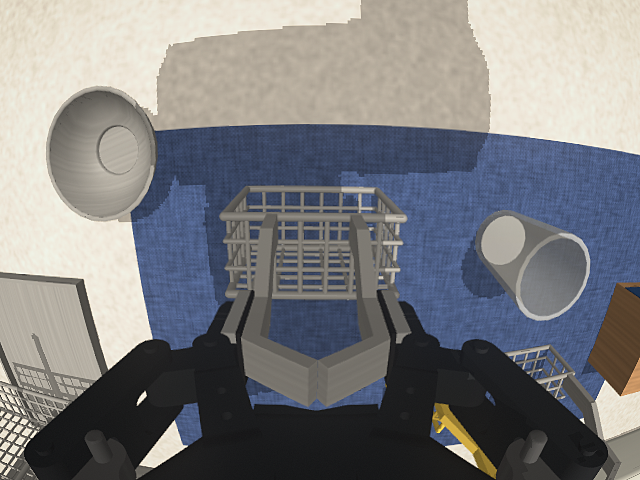

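```bash
python3 -m creep '{"hand":[0,0,0,0,0,0,0,0],"offset":[[0,-2,0],[0,-3,0],[0,-4,0],[0,-3,0],[-2,0,1],[-4,0,1],[-4,0,1],[-4,0,0.5]],"turn":[[0,0,0],[0,0,0],[0,0,0],[0,0,0],[0,0,0],[0,0,0],[0,0,0],[0,0,0]]}' 100; python3 -c "
from h import *; st()"
```

```text
clock: 4.45
eef_pos: [0.4177, -0.0317, 0.2569]
orientation: [0.5, 0.507, -0.499, -0.494]
contact_force: [0.8, 0.7, -2.1]
opening: 0.0491
t 4.45 pos [ 0.4177 -0.0317  0.2569] open 0.0491 F [ 0.8  0.7 -2.1]
[[-0.012  0.014 -1.   ]
 [ 1.     0.001 -0.012]
 [ 0.001 -1.    -0.014]]
```

```bash
python3 -m creep '{"hand":[0,0,0,0,0,0,0,0],"offset":[[-4,0,0],[-4,0.3,0],[-4,0.4,0],[-3,0,0],[-1,0,0],[0,0,0],[0,0,0],[0,0,0]],"turn":[[0,0.012,0],[0,0,0],[0,0,0],[0,0,0],[0,0,0],[0,0,0],[0,0,0],[0,0,0]]}' 100; python3 -c "
from h import *; st()
for n in ['side','top','wrist']:
  s=vision.snapshot(n);cv2.imwrite('pics/%s3.png'%n,s['img'])
a=cv2.imread('pics/side3.png')[200:350,280:460];b=cv2.imread('pics/top3.png')[160:310,290:450]
cv2.imwrite('pics/c3.png',np.hstack([cv2.resize(a,(432,360)),cv2.resize(b,(368,360))]))"
```

```text
clock: 5.25
eef_pos: [0.4156, -0.2, 0.2497]
orientation: [0.505, 0.503, -0.495, -0.498]
contact_force: [-0.2, 0.3, -2.3]
opening: 0.0492
t 5.25 pos [ 0.4156 -0.2     0.2497] open 0.0492 F [-0.2  0.3 -2.3]
[[ 0.006  0.015 -1.   ]
 [ 1.     0.001  0.006]
 [ 0.001 -1.    -0.015]]
```

View pics/c3.png

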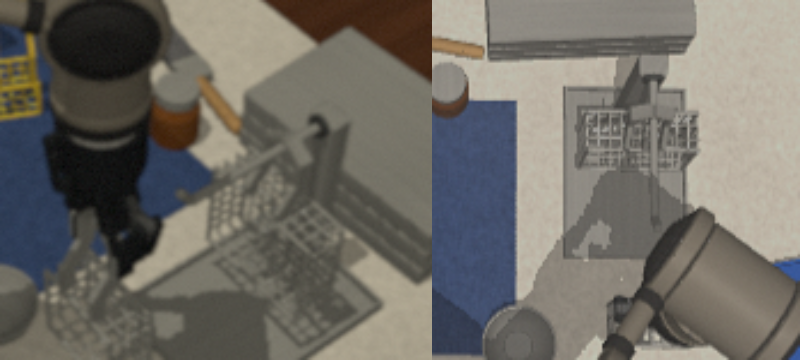

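View pics/wrist3.png

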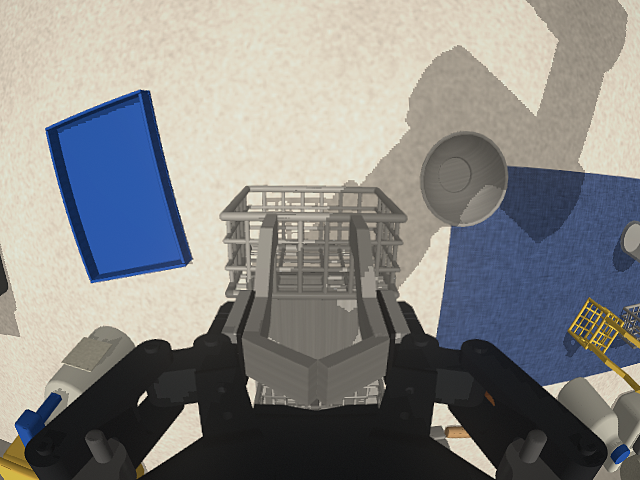

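```bash
python3 -m creep '{"hand":[0,0,0,0,0,0,0,0],"offset":[[0.4,0,-2],[0,0,-3],[0,0,-3],[0,0,-3],[0,0,-1.5],[0,0,0],[0,0,0],[0,0,0]],"turn":[[0,-0.006,0],[0,0,0],[0,0,0],[0,0,0],[0,0,0],[0,0,0],[0,0,0],[0,0,0]]}' 100; python3 -c "
from h import *; st()
for n in ['side','top','wrist']:
  s=vision.snapshot(n);cv2.imwrite('pics/%s4.png'%n,s['img'])
a=cv2.imread('pics/side4.png')[200:350,280:460];b=cv2.imread('pics/top4.png')[160:310,290:450]
cv2.imwrite('pics/c4.png',np.hstack([cv2.resize(a,(432,360)),cv2.resize(b,(368,360))]))"
```

```text
clock: 6.2
eef_pos: [0.5446, -0.1895, 0.2522]
orientation: [0.501, 0.506, -0.498, -0.494]
contact_force: [-0.7, 0.0, -1.7]
opening: 0.0488
t 6.2 pos [ 0.5446 -0.1895  0.2522] open 0.0488 F [-0.7  0.  -1.7]
[[-0.008  0.015 -1.   ]
 [ 1.     0.001 -0.008]
 [ 0.001 -1.    -0.015]]
```

View pics/c4.png

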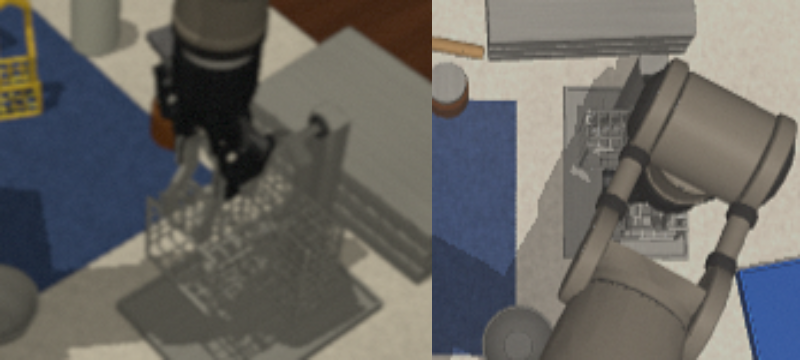

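View pics/wrist4.png

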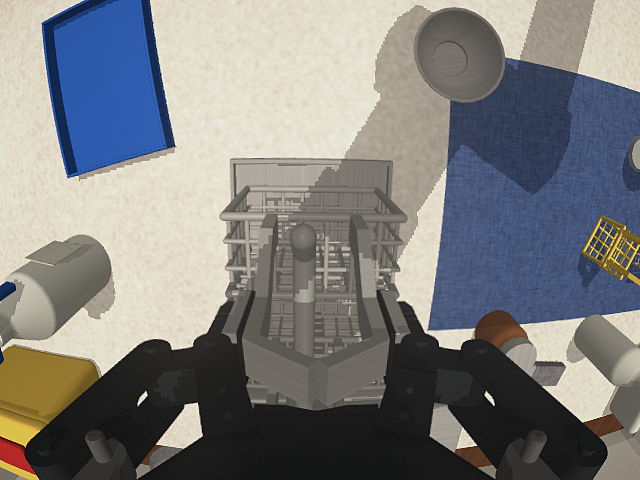

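```bash
python3 -c "
from h import *
w=vision.snapshot('wrist')
print(fonz(w,(303,236),.262),fonz(w,(304,350),.25),'eye',fonz(w,(318,361),.299),fonz(w,(318,405),.305))"
```

```text
[ 0.5103 -0.1945  0.262 ] [ 0.5702 -0.1948  0.25  ] eye [ 0.5395 -0.1888  0.299 ] [ 0.5532 -0.1887  0.305 ]
```

```bash
python3 -m creep '{"hand":[0,0,0,0,0,0,0,0],"offset":[[-0.55,1,0],[0,1.5,0],[0,1.2,0],[0,0.3,0],[0,0,0],[0,0,0],[0,0,0],[0,0,0]],"turn":[[0,0.008,0],[0,0,0],[0,0,0],[0,0,0],[0,0,0],[0,0,0],[0,0,0],[0,0,0]]}' 100; python3 -c "
from h import *; st()
for n in ['side','wrist']:
  s=vision.snapshot(n);cv2.imwrite('pics/%s5.png'%n,s['img'])
a=cv2.imread('pics/side5.png')[220:340,300:460];b=cv2.imread('pics/wrist5.png')[140:430,180:450]
cv2.imwrite('pics/c5.png',np.hstack([cv2.resize(a,(480,360)),cv2.resize(b,(320,360))]))"
```

```text
clock: 7.2
eef_pos: [0.5444, -0.1984, 0.2111]
orientation: [0.506, 0.503, -0.495, -0.497]
contact_force: [0.1, -0.5, -1.8]
opening: 0.0488
t 7.2 pos [ 0.5444 -0.1984  0.2111] open 0.0488 F [ 0.1 -0.5 -1.8]
[[ 0.005  0.017 -1.   ]
 [ 1.    -0.001  0.005]
 [-0.001 -1.    -0.017]]
```

View pics/c5.png

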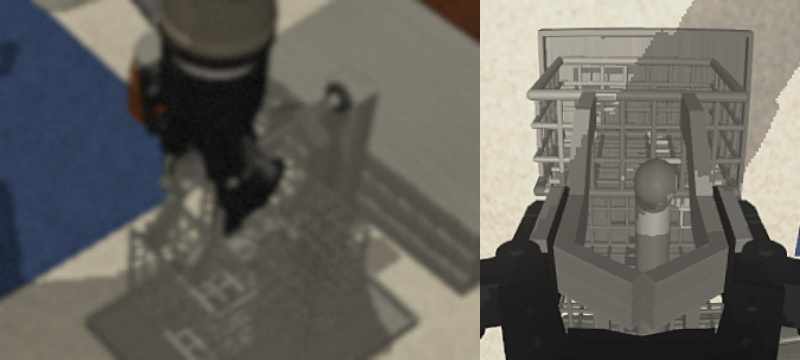

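```bash
python3 -m creep '{"hand":[0,0,0,0,0,0,0,0],"offset":[[0.35,0.3,0],[0,0,-1],[0,0,-1.5],[0,0,-1.5],[0,0,-1.5],[0,0,-1],[0,0,-0.4],[0,0,0]],"turn":[[0,0,0],[0,0,0],[0,0,0],[0,0,0],[0,0,0],[0,0,0],[0,0,0],[0,0,0]]}' 100; python3 -c "
from h import *; st()
for n in ['side','wrist']:
  s=vision.snapshot(n);cv2.imwrite('pics/%s6.png'%n,s['img'])
a=cv2.imread('pics/side6.png')[220:340,300:460];b=cv2.imread('pics/wrist6.png')[140:430,180:450]
cv2.imwrite('pics/c6.png',np.hstack([cv2.resize(a,(480,360)),cv2.resize(b,(320,360))]))"
```

```text
clock: 8.1
eef_pos: [0.6196, -0.1938, 0.2091]
orientation: [0.506, 0.503, -0.495, -0.496]
contact_force: [-0.3, -0.1, -2.5]
opening: 0.0492
t 8.1 pos [ 0.6196 -0.1938  0.2091] open 0.0492 F [-0.3 -0.1 -2.5]
[[ 0.004  0.019 -1.   ]
 [ 1.    -0.002  0.004]
 [-0.002 -1.    -0.019]]
```

View pics/c6.png

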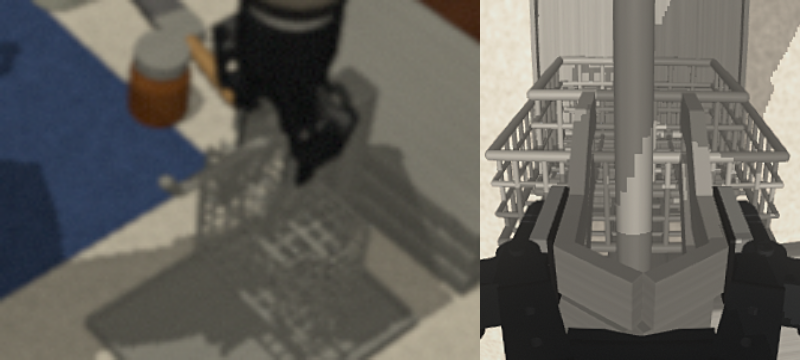

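```bash
python3 -m creep '{"hand":[0,0,0,0,0,0,0,0],"offset":[[0,0,0.5],[0,0.3,0],[0,0.3,0],[0,0.1,0],[0,0,0],[0,0,0],[0,0,0],[0,0,0]],"turn":[[0,0,0],[0,0,0],[0,0,0],[0,0,0],[0,0,0],[0,0,0],[0,0,0],[0,0,0]]}' 60; python3 -c "
from h import *; st()
for n in ['wrist']:
  s=vision.snapshot(n);cv2.imwrite('pics/%s7.png'%n,s['img'])"
```

```text
clock: 9.0
eef_pos: [0.6122, -0.1941, 0.2022]
orientation: [0.506, 0.503, -0.494, -0.496]
contact_force: [0.0, 1.0, -2.0]
opening: 0.0488
t 9.0 pos [ 0.6122 -0.1941  0.2022] open 0.0488 F [ 0.  1. -2.]
[[ 0.005  0.019 -1.   ]
 [ 1.    -0.002  0.005]
 [-0.002 -1.    -0.019]]
```

View pics/wrist7.png

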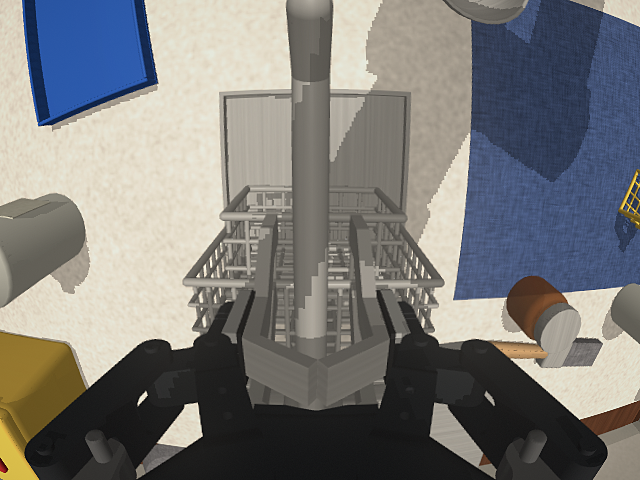

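```bash
python3 -m creep '{"hand":[0,0,0,0,0,0,0,0],"offset":[[0,0.2,0],[0,0,0],[0,0.2,0],[0,0,0],[0,0,0],[0,0,0],[0,0,0],[0,0,0]],"turn":[[0,0,0],[0,0,0],[0,0,0],[0,0,0],[0,0,0],[0,0,0],[0,0,0],[0,0,0]]}' 60; python3 -c "
from h import *; st()"
```

```text
clock: 9.85
eef_pos: [0.6135, -0.1954, 0.2011]
orientation: [0.509, 0.503, -0.494, -0.494]
contact_force: [-0.8, -0.0, 0.6]
opening: 0.0491
t 9.85 pos [ 0.6135 -0.1954  0.2011] open 0.0491 F [-0.8 -0.   0.6]
[[ 0.005  0.024 -1.   ]
 [ 1.    -0.005  0.005]
 [-0.005 -1.    -0.024]]
```

```bash
python3 -m creep '{"hand":[0.7,0.8,0.9,0.9,0.9,0.9,0.9,0.9],"offset":[[0,0,0],[0,0,0],[0,0,0],[0,0,0],[0,0,0],[0,0,0],[0,0,0],[0,0,0]],"turn":[[0,0,0],[0,0,0],[0,0,0],[0,0,0],[0,0,0],[0,0,0],[0,0,0],[0,0,0]]}' 60; python3 -c "
from h import *; st()
for n in ['wrist']:
  s=vision.snapshot(n);cv2.imwrite('pics/%s8.png'%n,s['img'])"
```

```text
clock: 10.65
eef_pos: [0.6135, -0.1949, 0.2007]
orientation: [0.508, 0.504, -0.494, -0.494]
contact_force: [0.3, -0.2, -0.4]
opening: 0.0769
t 10.65 pos [ 0.6135 -0.1949  0.2007] open 0.0769 F [ 0.3 -0.2 -0.4]
[[ 0.005  0.024 -1.   ]
 [ 1.    -0.005  0.005]
 [-0.004 -1.    -0.024]]
```

View pics/wrist8.png

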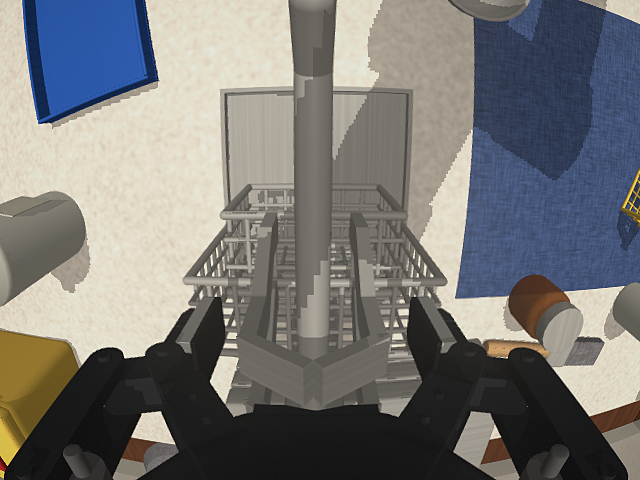

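```bash
python3 -m creep '{"hand":[1,1,1,1,1,1,1,1],"offset":[[0,-1,0],[0,-2,0],[0,-2.5,0],[0,-3,0],[0,-3,0],[0,-1,0],[0,0,0],[0,0,0]],"turn":[[0,0,0],[0,0,0],[0,0,0],[0,0,0],[0,0,0],[0.024,0.004,0],[0,0,0],[0,0,0]]}' 60; python3 -c "
from h import *; st()
for n in ['wrist','side']:
  s=vision.snapshot(n);cv2.imwrite('pics/%s9.png'%n,s['img'])
a=cv2.imread('pics/side9.png')[220:340,300:460];cv2.imwrite('pics/s9.png',cv2.resize(a,(640,480),interpolation=cv2.INTER_CUBIC))"
```

```text
clock: 11.5
eef_pos: [0.61, -0.1942, 0.3351]
orientation: [0.504, 0.497, -0.499, -0.5]
contact_force: [-0.1, -0.1, 0.0]
opening: 0.085
t 11.5 pos [ 0.61   -0.1942  0.3351] open 0.085 F [-0.1 -0.1  0. ]
[[ 0.009  0.002 -1.   ]
 [ 1.    -0.006  0.009]
 [-0.006 -1.    -0.002]]
```

View pics/wrist9.png

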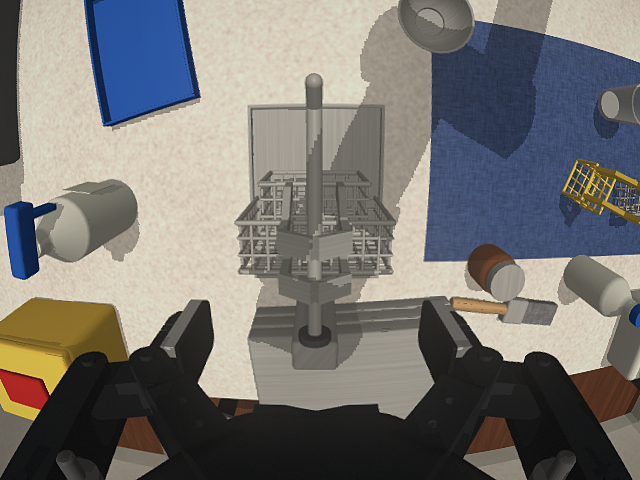

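View pics/s9.png

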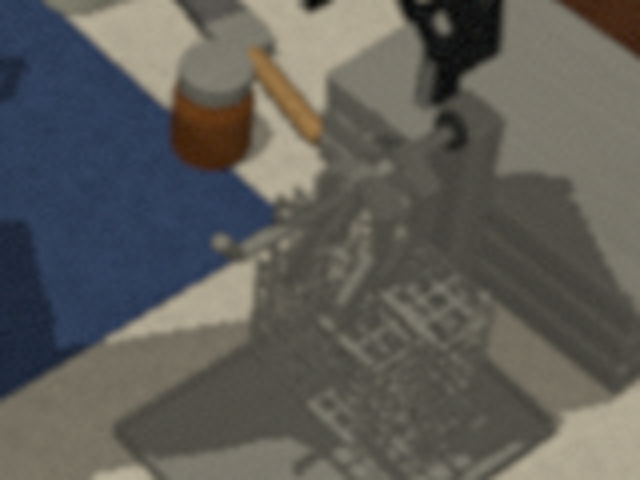

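```bash
python3 -c "
from h import *
a=cv2.imread('pics/wrist9.png')[160:370,220:410];cv2.imwrite('pics/w9z.png',cv2.resize(a,None,fx=3,fy=2.85,interpolation=cv2.INTER_CUBIC))
w=vision.snapshot('wrist')
for p in [(314,230),(314,262),(314,277),(314,298)]: print(p,fonz(w,p,.257))
"
```

```text
(314, 230) [ 0.5983 -0.195   0.257 ]
(314, 262) [ 0.6194 -0.1952  0.257 ]
(314, 277) [ 0.6297 -0.1953  0.257 ]
(314, 298) [ 0.6448 -0.1955  0.257 ]
```

View pics/w9z.png

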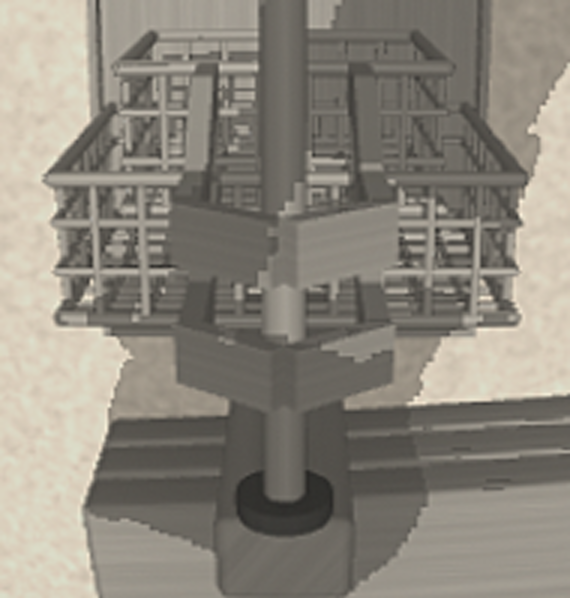

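```bash
python3 -m creep '{"hand":[1,1,1,1,1,1,1,1],"offset":[[4.5,0,0],[5,0,0],[5,0,0],[5,0,0],[5,0,0],[5,0,0],[5,0,0],[5,0,0]],"turn":[[0,0,0],[0,0,0],[0,0,0],[0,0,0],[0,0,0],[0,0,0],[0,0,0],[0,0,0]]}' 60;  python3 -c "
from h import *; st()"
```

```text
clock: 12.45
eef_pos: [0.6122, 0.1986, 0.3227]
orientation: [-0.503, -0.49, 0.499, 0.508]
contact_force: [0.4, -0.2, -0.5]
opening: 0.0854
t 12.45 pos [0.6122 0.1986 0.3227] open 0.0854 F [ 0.4 -0.2 -0.5]
[[ 0.023 -0.014 -1.   ]
 [ 1.    -0.004  0.023]
 [-0.004 -1.     0.014]]
```

```bash
python3 -m creep '{"hand":[1,1,1,1,1,1,1,1],"offset":[[4,-0.3,0],[4,0,0],[3,0,0],[1.5,0,0],[0,0,0],[0,0,0],[0,0,0],[0,0,0]],"turn":[[-0.014,-0.023,0],[0,0,0],[0,0,0],[0,0,0],[0,0,0],[0,0,0],[0,0,0],[0,0,0]]}' 60;  python3 -c "
from h import *; st()
s=vision.snapshot('wrist');cv2.imwrite('pics/w10.png',s['img'])
cv2.imwrite('pics/w10z.png',cv2.resize(s['img'][150:300,240:440],None,fx=4,fy=4,interpolation=cv2.INTER_CUBIC))"
```

```text
clock: 13.25
eef_pos: [0.6088, 0.3335, 0.3164]
orientation: [-0.496, -0.497, 0.507, 0.499]
contact_force: [0.0, 0.5, 0.1]
opening: 0.0854
t 13.25 pos [0.6088 0.3335 0.3164] open 0.0854 F [0.  0.5 0.1]
[[-0.009 -0.013 -1.   ]
 [ 1.    -0.008 -0.009]
 [-0.008 -1.     0.013]]
```

View pics/w10.png

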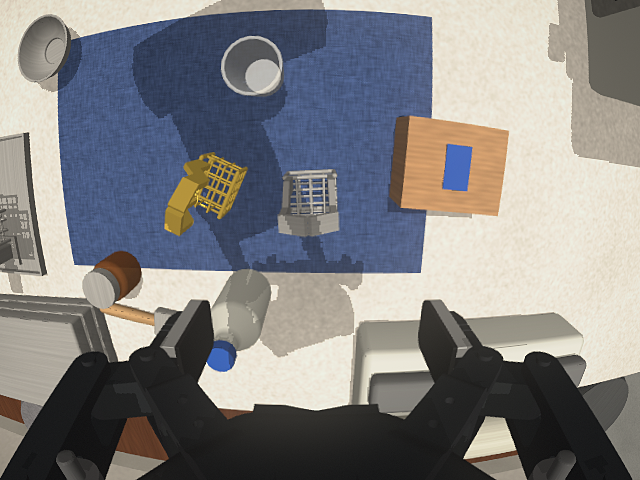

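View pics/w10z.png

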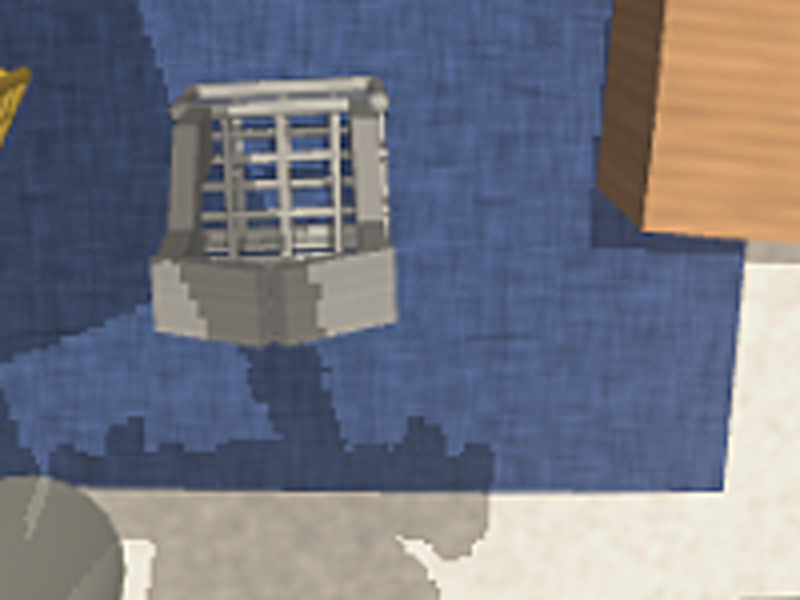

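```bash
python3 - <<'E'
from h import *
w=vision.snapshot("wrist")
f=lambda x,y:(240+x/4,150+y/4)
for p,z in [((275,262),.173),((275,345),.173),((152,262),.157),((155,330),.157),((395,248),.157),((397,320),.157),((172,104),.052),((385,100),.052)]:
    print(p,z,fonz(w,f(*p),z))
E
```

```text
(275, 262) 0.173 [0.6029 0.3271 0.173 ]
(275, 345) 0.173 [0.6201 0.3272 0.173 ]
(152, 262) 0.157 [0.6069 0.3009 0.157 ]
(155, 330) 0.157 [0.6217 0.3012 0.157 ]
(395, 248) 0.157 [0.6034 0.3517 0.157 ]
(397, 320) 0.157 [0.619  0.3526 0.157 ]
(172, 104) 0.052 [0.5866 0.2954 0.052 ]
(385, 100) 0.052 [0.585  0.3541 0.052 ]
```

```bash
python3 -m creep '{"hand":[1,1,1,1,1,1,1,1],"offset":[[-0.6,2,-0.3],[0,3,0],[0,3,0],[0,2,0],[0,0,0],[0,0,0],[0,0,0],[0,0,0]],"turn":[[-0.013,-0.05,-0.008],[0,0,0],[0,0,0],[0,0,0],[0,0,0],[0,0,0],[0,0,0],[0,0,0]]}' 60;  python3 -c "
from h import *; st()
s=vision.snapshot('wrist');cv2.imwrite('pics/w11.png',s['img'])"
```

```text
clock: 14.15
eef_pos: [0.6155, 0.3231, 0.2205]
orientation: [0.488, 0.517, -0.509, -0.484]
contact_force: [-0.2, 0.8, -0.2]
opening: 0.0852
t 14.15 pos [0.6155 0.3231 0.2205] open 0.0852 F [-0.2  0.8 -0.2]
[[-0.054  0.011 -0.998]
 [ 0.999  0.005 -0.054]
 [ 0.004 -1.    -0.012]]
```

View pics/w11.png

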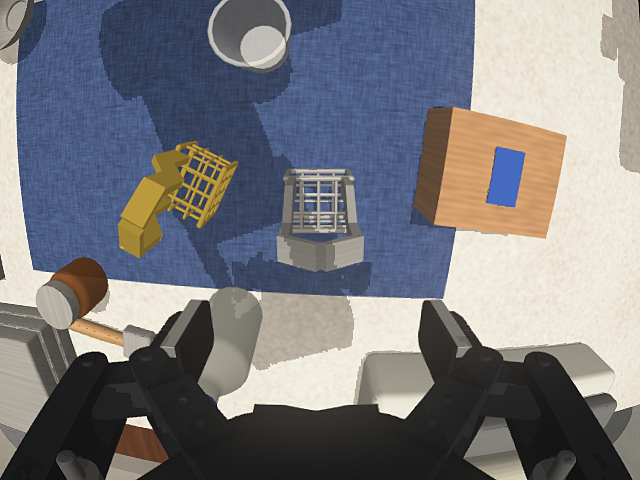

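```bash
python3 -m creep '{"hand":[1,1,1,1,1,1,1,1],"offset":[[0.35,2,0.4],[0,3,0],[0,3,0],[0,2,0],[0,0,0],[0,0,0],[0,0,0],[0,0,0]],"turn":[[0.011,0,0],[0,0,0],[0,0,0],[0,0,0],[0,0,0],[0,0,0],[0,0,0],[0,0,0]]}' 60;  python3 -c "
from h import *; st()
s=vision.snapshot('wrist');cv2.imwrite('pics/w12.png',s['img'])"
```

```text
clock: 15.0
eef_pos: [0.6166, 0.3296, 0.1288]
orientation: [0.488, 0.521, -0.506, -0.484]
contact_force: [0.3, 0.1, 0.1]
opening: 0.0854
t 15.0 pos [0.6166 0.3296 0.1288] open 0.0854 F [0.3 0.1 0.1]
[[-0.055  0.018 -0.998]
 [ 0.998  0.011 -0.055]
 [ 0.01  -1.    -0.018]]
```

View pics/w12.png

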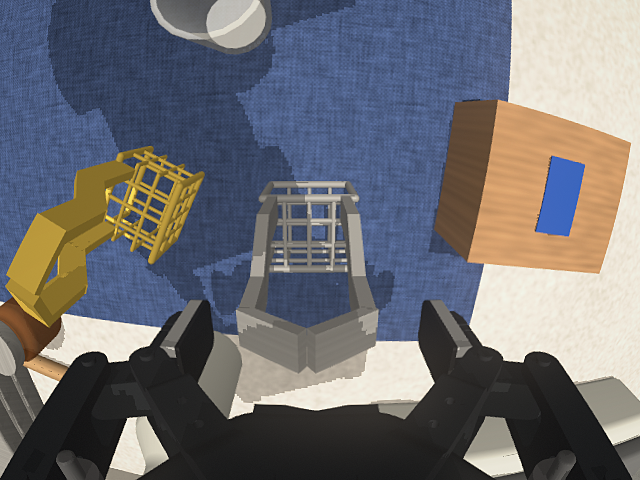

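```bash
python3 -m creep '{"hand":[1,1,1,1,0,0,0,0],"offset":[[-0.28,0.6,0.45],[0,0.5,0],[0,0,0],[0,0,0],[0,0,0],[0,0,0],[0,0,0],[0,0,0]],"turn":[[0.018,0,0.011],[0,0,0],[0,0,0],[0,0,0],[0,0,0],[0,0,0],[0,0,0],[0,0,0]]}' 60;  python3 -m creep '{"hand":[0,0,0,0,0,0,0,0],"offset":[[0,0,0],[0,0,0],[0,0,0],[0,0,0],[0,0,0],[0,0,0],[0,0,0],[0,0,0]],"turn":[[0,0,0],[0,0,0],[0,0,0],[0,0,0],[0,0,0],[0,0,0],[0,0,0],[0,0,0]]}' 80;python3 -c "
from h import *; st()
s=vision.snapshot('wrist');cv2.imwrite('pics/w13.png',s['img'])"
```

```text
clock: 15.85
eef_pos: [0.613, 0.3264, 0.119]
orientation: [0.487, 0.514, -0.513, -0.485]
contact_force: [0.1, -0.7, -1.4]
opening: 0.0494
clock: 16.65
eef_pos: [0.6129, 0.3264, 0.119]
orientation: [0.487, 0.514, -0.513, -0.485]
contact_force: [0.6, 0.3, -0.4]
opening: 0.0495
t 16.65 pos [0.6129 0.3264 0.119 ] open 0.0495 F [ 0.6  0.3 -0.4]
[[-0.055  0.002 -0.998]
 [ 0.998 -0.001 -0.055]
 [-0.001 -1.    -0.002]]
```

View pics/w13.png

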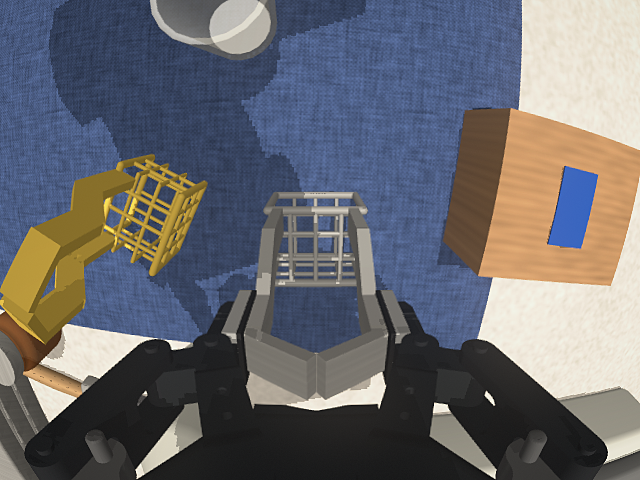

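```bash
python3 -m creep '{"hand":[0,0,0,0,0,0,0,0],"offset":[[0,-1.5,0],[0,-3,0],[0,-4,0],[0,-4,0],[0,-4,0],[0,-3.5,0.5],[0,0,3],[0,0,4]],"turn":[[0,0,0],[0,0,0],[0,0,0],[0,0,0],[0,0,0],[0,0.055,0],[0,0,0],[0,0,0]]}' 100; python3 -c "
from h import *; st()
s=vision.snapshot('wrist');cv2.imwrite('pics/w14.png',s['img'])"
```

```text
clock: 17.5
eef_pos: [0.539, 0.3254, 0.3214]
orientation: [-0.501, -0.497, 0.5, 0.502]
contact_force: [-0.1, 1.0, -1.3]
opening: 0.0488
t 17.5 pos [0.539  0.3254 0.3214] open 0.0488 F [-0.1  1.  -1.3]
[[ 0.006 -0.004 -1.   ]
 [ 1.    -0.003  0.006]
 [-0.003 -1.     0.004]]
```

View pics/w14.png

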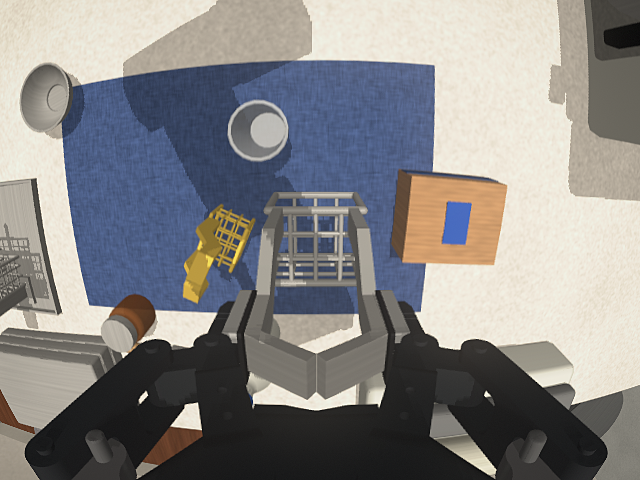

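```bash
python3 -m creep '{"hand":[0,0,0,0,0,0,0,0],"offset":[[-3,0,1.5],[-4,0,2],[-4.5,0,2],[-4.5,0,2],[-4.5,0,1.5],[-4.5,0,1],[-4.5,0,0.5],[-4.5,0,0.5]],"turn":[[0,0,0],[0,0,0],[0,0,0],[0,0,0],[0,0,0],[0,0,0],[0,0,0],[0,0,0]]}' 100; python3 -c "
from h import *; st()"
```

```text
clock: 18.35
eef_pos: [0.4135, -0.0193, 0.3228]
orientation: [-0.495, -0.499, 0.507, 0.499]
contact_force: [1.3, -0.5, -1.6]
opening: 0.0489
t 18.35 pos [ 0.4135 -0.0193  0.3228] open 0.0489 F [ 1.3 -0.5 -1.6]
[[-0.012 -0.012 -1.   ]
 [ 1.    -0.004 -0.012]
 [-0.004 -1.     0.012]]
```

```bash
python3 -m creep '{"hand":[0,0,0,0,0,0,0,0],"offset":[[-4,1,0],[-4,1.5,0],[-4,1.5,0],[-3,1.5,0],[-2,1,0],[0,0,0],[0,0,0],[0,0,0]],"turn":[[-0.012,0.012,0],[0,0,0],[0,0,0],[0,0,0],[0,0,0],[0,0,0],[0,0,0],[0,0,0]]}' 100; python3 -c "
from h import *; st()"
```

```text
clock: 19.15
eef_pos: [0.4114, -0.201, 0.2579]
orientation: [0.504, 0.498, -0.498, -0.5]
contact_force: [0.1, -0.2, -1.3]
opening: 0.0488
t 19.15 pos [ 0.4114 -0.201   0.2579] open 0.0488 F [ 0.1 -0.2 -1.3]
[[ 0.008  0.004 -1.   ]
 [ 1.    -0.005  0.008]
 [-0.005 -1.    -0.004]]
```

```bash
python3 -m creep '{"hand":[0,0,0,0,0,0,0,0],"offset":[[0.2,0,-2],[0,0,-3],[0,0,-3],[0,0,-3],[0,0,-1.5],[0,0,0],[0,0,0],[0,0,0]],"turn":[[0,-0.006,0],[0,0,0],[0,0,0],[0,0,0],[0,0,0],[0,0,0],[0,0,0],[0,0,0]]}' 100; python3 -c "
from h import *; st()
s=vision.snapshot('wrist');cv2.imwrite('pics/w15.png',s['img'])"
```

```text
clock: 19.95
eef_pos: [0.5418, -0.1896, 0.2638]
orientation: [0.502, 0.503, -0.501, -0.494]
contact_force: [0.4, -0.8, -2.2]
opening: 0.049
t 19.95 pos [ 0.5418 -0.1896  0.2638] open 0.049 F [ 0.4 -0.8 -2.2]
[[-0.009  0.01  -1.   ]
 [ 1.    -0.007 -0.009]
 [-0.007 -1.    -0.01 ]]
```

View pics/w15.png

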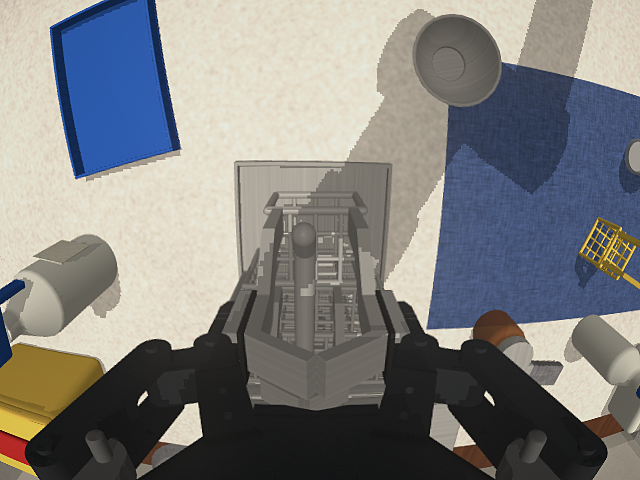

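```bash
python3 -m creep '{"hand":[0,0,0,0,0,0,0,0],"offset":[[-0.35,1.5,0.2],[0,2,0],[0,1.5,0],[0,0.5,0],[0,0,0],[0,0,0],[0,0,0],[0,0,0]],"turn":[[0.01,0.007,-0.007],[0,0,0],[0,0,0],[0,0,0],[0,0,0],[0,0,0],[0,0,0],[0,0,0]]}' 100; python3 -c "
from h import *; st()
s=vision.snapshot('wrist');cv2.imwrite('pics/w16.png',s['img'])"
```

```text
clock: 20.8
eef_pos: [0.5365, -0.1952, 0.2065]
orientation: [-0.5, -0.499, 0.499, 0.501]
contact_force: [0.6, -0.1, -1.0]
opening: 0.049
t 20.8 pos [ 0.5365 -0.1952  0.2065] open 0.049 F [ 0.6 -0.1 -1. ]
[[ 0.003 -0.001 -1.   ]
 [ 1.     0.001  0.003]
 [ 0.001 -1.     0.001]]
```

View pics/w16.png

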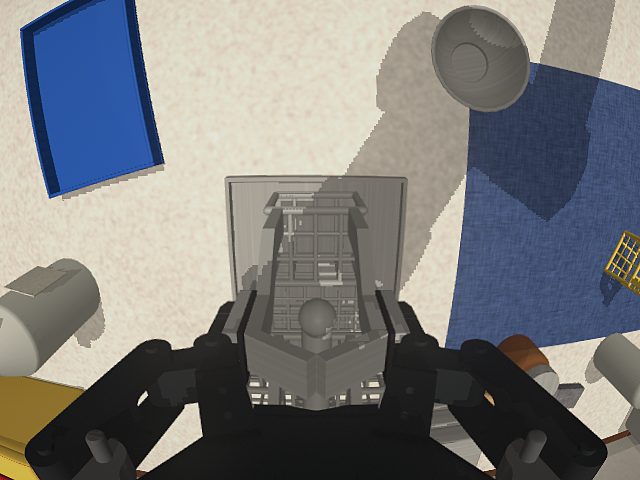

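```bash
python3 -m creep '{"hand":[0,0,0,0,0,0,0,0],"offset":[[0,-0.1,-0.6],[0,0,-1],[0,0,-1],[0,0,-1],[0,0,-0.6],[0,0,0],[0,0,0],[0,0,0]],"turn":[[0,0,0],[0,0,0],[0,0,0],[0,0,0],[0,0,0],[0,0,0],[0,0,0],[0,0,0]]}' 100; python3 -c "
from h import *; st()
s=vision.snapshot('wrist');cv2.imwrite('pics/w17.png',s['img'])"
```

```text
clock: 21.65
eef_pos: [0.5837, -0.1951, 0.2088]
orientation: [0.501, 0.5, -0.499, -0.5]
contact_force: [-0.6, -1.0, -1.0]
opening: 0.0487
t 21.65 pos [ 0.5837 -0.1951  0.2088] open 0.0487 F [-0.6 -1.  -1. ]
[[ 0.002  0.002 -1.   ]
 [ 1.    -0.001  0.002]
 [-0.001 -1.    -0.002]]
```

View pics/w17.png

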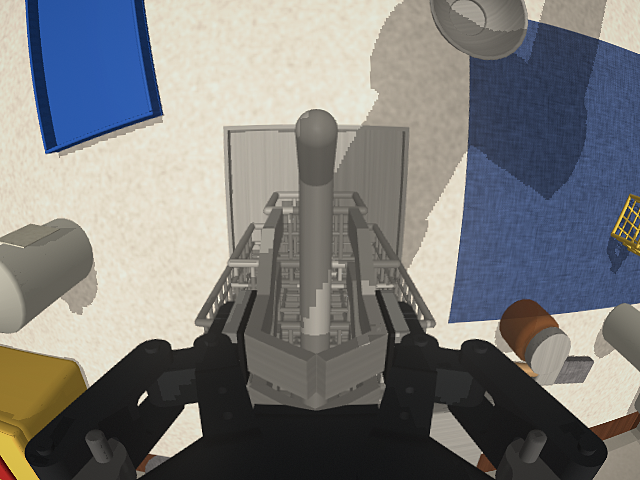

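```bash
python3 -m creep '{"hand":[0,0,0,0,0,0,0,0],"offset":[[0,0.3,0],[0,0.3,0],[0,0.1,0],[0,0,0],[0,0.1,0],[0,0,0],[0,0,0],[0,0,0]],"turn":[[0,0,0],[0,0,0],[0,0,0],[0,0,0],[0,0,0],[0,0,0],[0,0,0],[0,0,0]]}' 100; python3 -c "
from h import *; st()"
```

```text
clock: 22.5
eef_pos: [0.5837, -0.1957, 0.204]
orientation: [0.503, 0.5, -0.498, -0.498]
contact_force: [-0.6, 0.2, 2.0]
opening: 0.0486
t 22.5 pos [ 0.5837 -0.1957  0.204 ] open 0.0486 F [-0.6  0.2  2. ]
[[ 0.003  0.007 -1.   ]
 [ 1.    -0.003  0.003]
 [-0.003 -1.    -0.007]]
```

Seated on the prong (vertical force reversed). Release.

```bash
python3 -m creep '{"hand":[0.7,0.8,0.9,0.9,0.9,0.9,0.9,0.9],"offset":[[0,0,0],[0,0,0],[0,0,0],[0,0,0],[0,0,0],[0,0,0],[0,0,0],[0,0,0]],"turn":[[0,0,0],[0,0,0],[0,0,0],[0,0,0],[0,0,0],[0,0,0],[0,0,0],[0,0,0]]}' 60; python3 -c "
from h import *; st()
for n in ['wrist']:
  s=vision.snapshot(n);cv2.imwrite('pics/w18.png',s['img'])"
```

```text
clock: 23.3
eef_pos: [0.5835, -0.1958, 0.2031]
orientation: [0.503, 0.5, -0.498, -0.499]
contact_force: [0.0, 0.4, 0.4]
opening: 0.0767
t 23.3 pos [ 0.5835 -0.1958  0.2031] open 0.0767 F [0.  0.4 0.4]
[[ 0.003  0.006 -1.   ]
 [ 1.    -0.003  0.003]
 [-0.003 -1.    -0.006]]
```

View pics/w18.png

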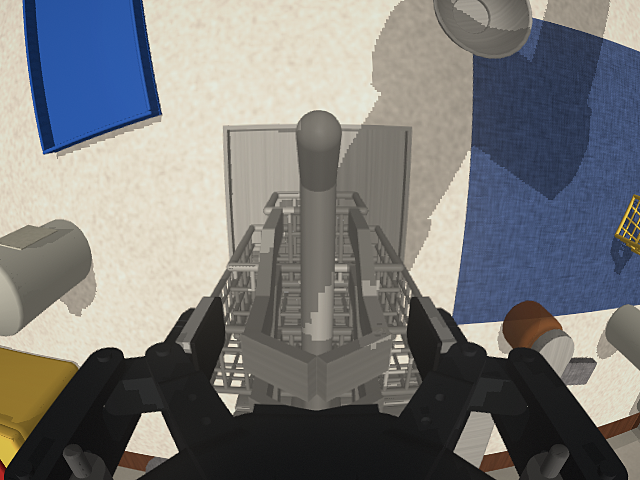

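```bash
python3 -m creep '{"hand":[1,1,1,1,1,1,1,1],"offset":[[0,-1,0],[0,-2,0],[0,-2.5,0],[0,-3,0],[0,-3,0],[0,-1,0],[0,0,0],[0,0,0]],"turn":[[0,0,0],[0,0,0],[0,0,0],[0,0,0],[0,0,0],[0,0,0],[0,0,0],[0,0,0]]}' 60; python3 -c "
from h import *; st()
s=vision.snapshot('wrist');cv2.imwrite('pics/w19.png',s['img'])
cv2.imwrite('pics/w19z.png',cv2.resize(s['img'][130:340,220:410],None,fx=3,fy=2.85,interpolation=cv2.INTER_CUBIC))"
```

```text
clock: 24.15
eef_pos: [0.5821, -0.1952, 0.335]
orientation: [0.503, 0.5, -0.498, -0.499]
contact_force: [-0.2, -0.3, 0.4]
opening: 0.0854
t 24.15 pos [ 0.5821 -0.1952  0.335 ] open 0.0854 F [-0.2 -0.3  0.4]
[[ 0.003  0.006 -1.   ]
 [ 1.    -0.003  0.003]
 [-0.003 -1.    -0.006]]
```

View pics/w19z.png

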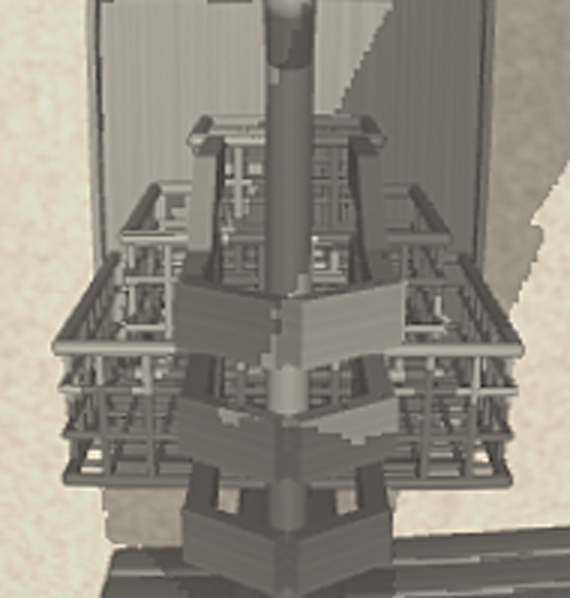

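View pics/w19.png

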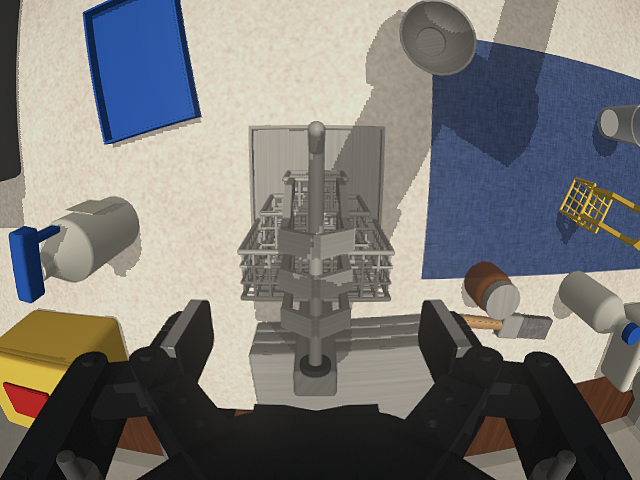

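```bash
python3 -m creep '{"hand":[1,1,1,1,1,1,1,1],"offset":[[0,0,0],[0,0,0],[0,0,0],[0,0,0],[0,0,0],[0,0,0],[0,0,0],[0,0,0]],"turn":[[0,0,0],[0,0,0],[0,0,0],[0,0,0],[0,0,0],[0,0,0],[0,0,0],[0,0,0]]}'; python3 -c "
from h import *
w=vision.snapshot('wrist')
for r in (246.7,286.1,328): print(fonz(w,(316,r),.257))
a=cv2.imread('pics/w19.png').astype(int)[150:380,220:410];d=abs(w['img'].astype(int)[150:380,220:410]-a);print('diff',d.mean(),d.max())
p=lambda m:cv2.phaseCorrelate(*[np.float32(x.mean(2)) for x in (a,w['img'][150:380,220:410].astype(int))]);print(p(0))
s=vision.snapshot('side');cv2.imwrite('pics/s20.png',s['img'])"
```

```text
clock: 25.0
eef_pos: [0.581, -0.1947, 0.3297]
orientation: [-0.5, -0.499, 0.499, 0.502]
contact_force: [0.1, 0.8, -0.4]
opening: 0.0854
[ 0.5787 -0.194   0.257 ]
[ 0.6051 -0.1941  0.257 ]
[ 0.6362 -0.1941  0.257 ]
diff 14.869435545385203 157
((-1.1911147236420305, 4.804104285597489), 0.7722186316632562)
```

View pics/s20.png

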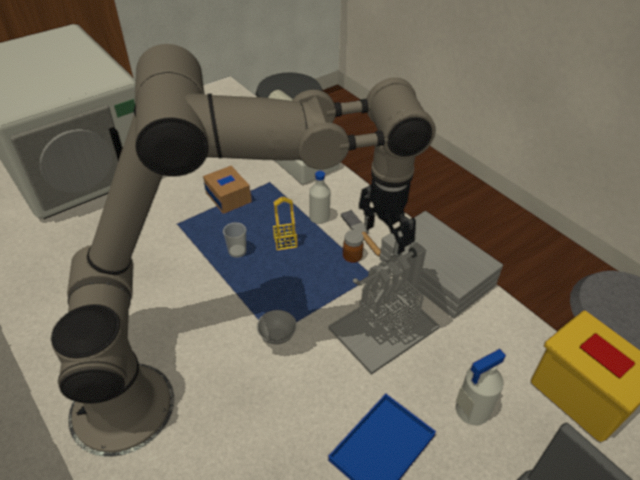

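```bash
python3 -m creep '{"hand":[1,1,1,1,1,1,1,1],"offset":[[0,0,0],[0,0,0],[0,0,0],[0,0,0],[0,0,0],[0,0,0],[0,0,0],[0,0,0]],"turn":[[0,0,0],[0,0,0],[0,0,0],[0,0,0],[0,0,0],[0,0,0],[0,0,0],[0,0,0]]}'; python3 -c "
from h import *
w=[np.float32(vision.snapshot('wrist')['img'][130:380,220:410].mean(2)) for i in range(6)]
for k in w[1:]: print(abs(k-w[0]).mean(),cv2.phaseCorrelate(w[0],k)[0])
print(bot.close_job()); st()"
```

```text
clock: 25.9
eef_pos: [0.581, -0.1947, 0.3299]
orientation: [-0.5, -0.499, 0.499, 0.502]
contact_force: [0.1, 0.1, -0.3]
opening: 0.085
0.47418943 (0.0015741875440085096, 0.0012759919486597937)
0.4764702 (-0.0005266295857353498, 0.0110949713913584)
0.47303158 (-0.007837672107257276, 0.00793830611848989)
0.47543857 (0.00021880123134110363, 0.004150612840192025)
0.4879368 (0.002689116971126282, -0.0027214247097475663)
the job is handed in; nothing more can be done
None
the job is handed in; nothing more can be done
```

I hung the middle basket and then the small one on the prong in front of the large one, and handed the job in at about 26 s of the 66 s allowed. Each was carried by its handle legs over the upturned tip, nested mouth-outwards, then lowered until the force reading showed it resting on the prong.

- **Positions:** In the last pictures the eyes sit at about x = 0.579 (small), 0.605 (middle) and 0.636 m (large). That leaves gaps of about 26 and 31 mm, against the required 10–44 mm. All three are at y ≈ −0.194 m, in line with the prong.
- **Stillness:** Six frames over the last 0.3 s showed no movement, with shifts under 0.02 pixels. The hand was open, about 80 mm above the prong and touching nothing.
- **Other things on the counter:** In the last side view they looked unmoved to the eye; I did not measure them.
- **Check that disagreed:** An earlier comparison of two frames showed a shift of about 5 pixels. I put this down to the arm, whose measured position also moved about 5 mm between those frames.
- **Verdict:** Handing in reported none, so I can't confirm a pass.

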